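Try prop-stand sleeves on gauge pins and sort them

TASK

Each of the three metal sleeves lies in a lane of the gauge board in front of a pin: push each one along its lane to try it on its pin, and leave every sleeve that goes on pushed fully home against the back plate. Take any sleeve that stops at the tip of its pin out of its lane and put it down lying in the grey reject tray. Then lay the retaining bar, grip upwards and centred, in the notches of the two wooden supports so that it bridges the lanes behind the sleeves; leave the brush pot, paint bottle and paint jar where they stand.

Things in the scene. Friction and masses are not known exactly. Their poses are not given: they have to be found in the camera images.
- gauge: fixed plywood board 250 x 240 x 10 mm, origin at the centre of its underside on the bench. Three shallow open V lanes along its x at y = -70, 0, +70 mm; a sleeve in a lane has its axis at z = 45 mm. Rails from x = -115 to +100 mm, 33 mm apart at their top edges (z = 31 mm). At the far (+x) end an upright back plate, face at x = +100 mm, top at z = 72 mm, carries a pin for each lane
- tip0 (a point): tip of the level steel pin in the lane at y = -70 mm (board x = +34 mm), on its axis; the pin, 26 mm diameter and 66 mm long, points to the board's -x. A sleeve that does not fit stops with its front end here, its middle at board x = -1 mm
- tip1 (a point): the same for the middle lane
- tip2 (a point): the same for the lane at y = +70 mm
- home0 (a point): where the middle of a fully home sleeve lies in the lane at y = -70 mm (board x = +65 mm); axes as the gauge board's
- home1 (a point): the same for the middle lane
- home2 (a point): the same for the lane at y = +70 mm
- bar_seat (a point): midway between the two wooden supports, at the height of their notch floors: where the bar's origin belongs; axes as the board's. The supports stand 106 mm to either side in y, 16 mm wide in y, 36 mm in x; each notch is 24 mm wide in x, between two lips 12 mm high
- sleeve_a: plain aluminium tube, 40 mm outside diameter, 70 mm long, about 0.2 kg; all three look alike outside, the bore is about 30 mm (fits) or 23 mm (does not fit) and is found by trying it. Origin at its middle on its axis; x along its axis. Lies in one of the lanes, axis along the lane, its front end 15 to 60 mm short of the pin
- sleeve_b: plain aluminium tube, 40 mm outside diameter, 70 mm long, about 0.2 kg; all three look alike outside, the bore is about 30 mm (fits) or 23 mm (does not fit) and is found by trying it. Origin at its middle on its axis; x along its axis. Lies in one of the lanes, axis along the lane, its front end 15 to 60 mm short of the pin
- sleeve_c: plain aluminium tube, 40 mm outside diameter, 70 mm long, about 0.2 kg; all three look alike outside, the bore is about 30 mm (fits) or 23 mm (does not fit) and is found by trying it. Origin at its middle on its axis; x along its axis. Lies in one of the lanes, axis along the lane, its front end 15 to 60 mm short of the pin
- bar: steel retaining bar 232 mm long (its y), 16 mm wide (x), 16 mm high, with a wooden block grip on its middle, 60 mm long (y), 18 mm wide (x), 36 mm high, top at 52 mm; 0.3 kg. Origin at the middle of its underside. Lies on the bench grip upwards, to one side of the board
- tray: fixed open grey reject tray 210 (x) x 140 (y) x 45 mm high, walls and floor 5 mm; origin at the centre of its underside. Stands on the other side of the board from the bar
- collar: an earlier reject, a short steel collar 54 mm diameter, 30 mm high, lying flat in the tray towards the +x end; origin at the centre of its underside. It may stay where it is
- brush_pot: clear plastic pot 56 mm diameter, 80 mm high, with brushes up to 140 mm, close beside the board; origin at the centre of its underside; bystander, to be left where it stands
- paint_bottle: brown paint bottle 52 mm diameter, 130 mm high, close beside the board; origin at the centre of its underside; bystander, to be left where it stands
- paint_jar: brown paint jar 64 mm diameter, 90 mm high, behind the back plate; origin at the centre of its underside; bystander, to be left where it stands

How it is judged:
On the way, in this order (a step that is already met when the one before it is completed fails the run):
1. the sleeve that does not fit has been tried: pushed along its lane up to the tip of its pin (within 6 mm) (x of sleeve_b in the frame of gauge between -0.007 and 0.012 m and z of sleeve_b in the frame of gauge between 0.04 and 0.05 m), for 0.1 s.
2. all sorted: both fitting sleeves fully home on pins, the other one lying in the reject tray ((distance between sleeve_a and home0 below 0.007 m or distance between sleeve_a and home1 below 0.007 m or distance between sleeve_a and home2 below 0.007 m) and (distance between sleeve_c and home0 below 0.007 m or distance between sleeve_c and home1 below 0.007 m or distance between sleeve_c and home2 below 0.007 m) and x of sleeve_b in the frame of tray between -0.1 and 0.1 m and y of sleeve_b in the frame of tray between -0.065 and 0.065 m and z of sleeve_b in the frame of tray between 0.01 and 0.05 m), for 0.2 s.
3. the retaining bar lies in the notches of both supports (x of bar in the frame of bar_seat between -0.008 and 0.008 m and y of bar in the frame of bar_seat between -0.014 and 0.014 m and z of bar in the frame of bar_seat between -0.005 and 0.005 m and angle between bar's own z axis and vertical below 0.08 rad and angle between the y axis of bar and the y axis of gauge, either way round below 0.12 rad), for 0.2 s.
At the end, for the whole second after the job is handed in: both sleeves that fit are within 7 mm of fully home on pins; the one that does not fit lies inside the reject tray on its floor; the bar lies grip up in both notches (within 8 mm across, 14 mm of centred lengthwise, 5 mm in height, 0.12 rad); all at rest (under 0.02 m/s) (all of step 2 and all of step 3 and linear speed of each of sleeve_a, sleeve_b, sleeve_c, bar below 0.02 m/s); the robot touches nothing.
It fails at once if the brush pot is shoved more than 30 mm or tipped (distance of brush_pot from where it was at the start of the episode above 0.03 m or angle between brush_pot's own z axis and vertical above 0.35 rad).
It fails at once if the paint bottle is shoved more than 30 mm or tipped (distance of paint_bottle from where it was at the start of the episode above 0.03 m or angle between paint_bottle's own z axis and vertical above 0.35 rad).
It fails at once if the paint jar is shoved more than 30 mm or tipped (distance of paint_jar from where it was at the start of the episode above 0.03 m or angle between paint_jar's own z axis and vertical above 0.35 rad).
It also fails if it takes over 72 s, if anything falls off the work surface, if the arm or the gripper's body presses on something with over 40 N, if the wrist force passes 120 N, or if a joint passes its speed limit or range.

ROBOT

A 6-joint arm with a two-finger parallel gripper is mounted at the origin on the work surface. World frame = base frame: x ahead of the robot, y to its left, z up, the work surface at z = 0. Lengths are in m, angles in rad, forces in N, time in s.
With the tool pointing down it reaches from about 0.325 to 0.75 m from the base axis. Payload 7.6 kg.
Tool frame: the origin (TCP) lies at the very end of the fingers, on their centre line; the grasp point (between the pads) lies 19 mm behind it (robot.grasp_offset is the distance from the TCP to the grasp point, in m); z points along the fingers, y is the line along which they close (so a half turn about z gives the same grasp; the last joint's range is limited). The gripper opens to 85 mm and grips with 20 to 120 N. Pads are 22 mm wide; open, the fingers measure 114 mm over their backs; the gripper's body (76 mm by 85 mm) begins 54 mm behind the grasp point. The pads swing forward as they close: fully open they stand 13 mm farther back than shut.
Start: joints at [-1.367, 0.052, 1.401, -0, 1.689, -0.07], TCP at [0.142, -0.505, 0.231] pointing down, gripper open.
Joint ranges: [-2.9, 2.9], [-0.91, 2.17], [0.12, 2.37], [-1.06, 4.2], [0.26, 2.73], [-2.93, 2.93]. Speed limits (rad/s): [2.57, 2.57, 3.01, 3.14, 3.14, 3.14].

INTERFACE

Orientations are given as a unit quaternion [x, y, z, w].
In Python, from rig import robot, read_camera, camera_params gives the robot as it stands.
- The arm moves only by the tool drive_tool, never from a script. Its argument "rows" is a list of rows, each an object with "gripper": the opening, from -1 (shut) to 1 (fully open); "travel": the shift along the world's x, y, z each as a share of 3 cm, from -1 to 1, a list of three; "roll": the turn about the world's z as a share of 6 degrees, from -1 to 1. In form: [{"gripper": gripper, "travel": [tx, ty, tz], "roll": roll}, ...]. A call has 1 to 8 rows; each row shifts and turns the commanded pose from where the row before left it; what a row does not reach is not made up. A row lasts 1/12 s, in which the tool goes at most 41.7 mm and 7.16 degrees, less where a joint would pass 70% of its speed; a pose out of reach is approached as far as the arm can. A call with a number of a shift or a turn outside -1 to 1 is refused whole. A call with a gripper value outside its range is refused whole. The fingers move at their own pace and stop on an object; "force" is the grip in N (left out, the last holds). Time passes only in rows, so rows that do not move let the fingers close. It gives the time, the measured TCP pose, the force, the opening and the grip force at its end, in the units of the state.
- robot.get_obs(): the state, without advancing time (a new reading comes with each control period).
- read_camera(name): name is "scene" or "side" or "wrist"; returns the picture (400x640x3 uint8, red, green, blue); there is no depth.
- camera_params(name): a dict with "fx", "fy", "cx", "cy" (pixels), "rvec" (rotation vector, rad) and "tvec" (3), from world to camera coordinates, as OpenCV has them; the wrist camera has in their place "hand_eye" (4x4, takes a point from camera to tool coordinates, whose origin is the TCP and whose axes are the flange's). Camera axes: x right, y down, z forward; pixel columns grow to the right and rows downward; lengths in m; the calibration is good to about 2 mm. The wrist camera is an equidistant fisheye: a pixel r from the principal point sees the ray r / f radians off the axis. A picture is of the moment at which its call begins: read the wrist's pose just before it. camera_params takes no time and is no camera call.
- robot.close_job(): hands the job in; it is judged then, once.
The state is a dict: "time": time; "joint_pos": joint angles; "qd": joint speeds; "effort": joint torques, N m; "tool_pos": TCP position; "eef_rot": TCP orientation; "force": force on the tool from outside, world axes, zero at the start; "wrist_torque": the same for the moment, N m; "grip_width": finger opening in m; "grip_force": force on a finger pad.
Only numpy, scipy, OpenCV 4.12 (cv2) and the standard library are available. Lean on these libraries where they do the work, as an engineer would, in place of code of your own. Each camera call takes 0.05 s, during which the arm holds its last target. There are 200 camera calls.

## Working session

There is one attempt and no reset: what is moved stays moved. The work goes in short steps, Python scripts to look and compute and a tool call to move; the robot and the scene stay as the last step left them, time stands still between calls to the robot, and variables do not carry over. Pictures are saved under pics/ and viewed, at most 10 in all, crops included, and the job is handed in when it is done.

Besides the shell and the picture viewer there is one more tool, called after "Emit:" as name(argument=value, ...) on one line, values as JSON. drive_tool: Moves the arm, as the interface text tells. Shift numbers are shares of 3 cm and turn numbers shares of 6 degrees, none past 1 either way. Its arguments: {"type":"object","properties":{"rows":{"type":"array","items":{"type":"object","properties":{"gripper":{"type":"number"},"travel":{"type":"array","items":{"type":"number"}},"roll":{"type":"number"}}}},"force":{"type":"number"}},"required":["rows"]}

```bash
mkdir -p pics; ls; python3 - <<'E'
from rig import robot, read_camera, camera_params
import cv2
print(robot.get_obs())
for n in ("scene","side","wrist"):
    print(n,camera_params(n)); cv2.imwrite(f"pics/{n}0.png",read_camera(n)[:,:,::-1])
E
```

```text
pics
{'time': 0.0, 'joint_pos': array([-1.36728592e+00,  5.28481148e-02,  1.40174762e+00, -7.70785940e-06,
        1.68858983e+00, -7.02883237e-02]), 'qd': array([-0.00015082,  0.00134562, -0.00144916,  0.00065592, -0.00057713,
       -0.00020047]), 'effort': array([-6.24213862e-05, -3.81664360e+01, -3.60188377e+01, -4.00345971e-05,
        6.12023301e-03,  5.28802150e-05]), 'tool_pos': array([ 0.14191924, -0.50513761,  0.23045493]), 'eef_rot': array([ 9.90643655e-01,  1.36471661e-01, -5.68324224e-05, -7.94431774e-04]), 'force': array([-0.05798106,  0.5432131 ,  0.0424282 ]), 'wrist_torque': array([0.0152267 , 0.04542258, 0.01181731]), 'grip_force': 0.0, 'grip_width': 0.08544208805931298}
scene {'fx': 487.7708754534175, 'fy': 487.7708754534175, 'cx': 322.49593124763504, 'cy': 201.5207845567807, 'rvec': array([ 1.60467787,  2.15763941, -0.67874089]), 'tvec': array([ 0.16157338, -0.44932782,  1.51123696])}
side {'fx': 370.39221734359575, 'fy': 370.39221734359575, 'cx': 321.38145213094424, 'cy': 199.56085555608453, 'rvec': array([ 0.37153954, -2.82798596,  1.10947703]), 'tvec': array([0.59373993, 0.1563317 , 0.88494778])}
wrist {'fx': 309.70691628693146, 'fy': 309.70691628693146, 'cx': 322.99539939061475, 'cy': 196.58142292246535, 'hand_eye': array([[ 8.35752799e-04, -9.65961622e-01, -2.58684067e-01,
         6.52994494e-02],
       [ 9.99994791e-01,  8.40294680e-07,  3.22763115e-03,
         4.76182472e-04],
       [-3.11755045e-03, -2.58685417e-01,  9.65956591e-01,
        -1.41003388e-01],
       [ 0.00000000e+00,  0.00000000e+00,  0.00000000e+00,
         1.00000000e+00]])}
```

View pics/scene0.png

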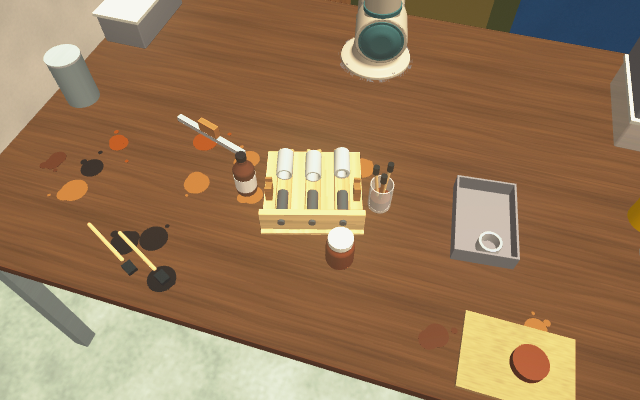

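View pics/side0.png

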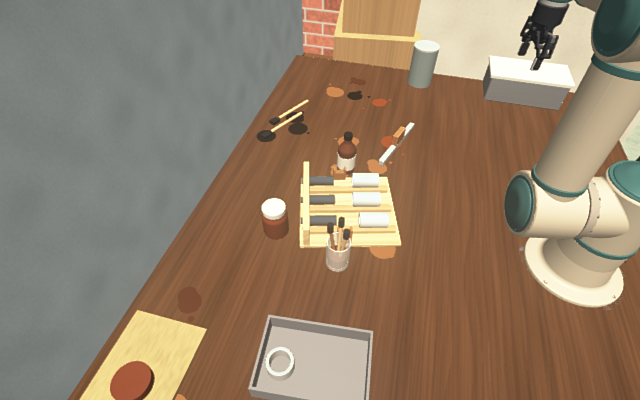

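The scene view, facing the robot, shows the board around (313,190), with the bar at about (210,133) and the tray at about (485,220). The bottle is at (244,175), the pot at (381,190) and the jar at (340,247). The side view agrees: the sleeves are the white tubes at about (366,180), (367,199) and (374,220). I'll enlarge both pictures to pick points.

```bash
python3 - <<'E'
import cv2
a=cv2.imread("pics/scene0.png")[105:275,170:400]; cv2.imwrite("pics/sc1.png",cv2.resize(a,None,fx=3.4,fy=3.4,interpolation=cv2.INTER_CUBIC))
a=cv2.imread("pics/side0.png")[115:280,255:425]; cv2.imwrite("pics/si1.png",cv2.resize(a,None,fx=3.6,fy=3.6,interpolation=cv2.INTER_CUBIC))
E
```

```text
(no output)
```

View pics/sc1.png

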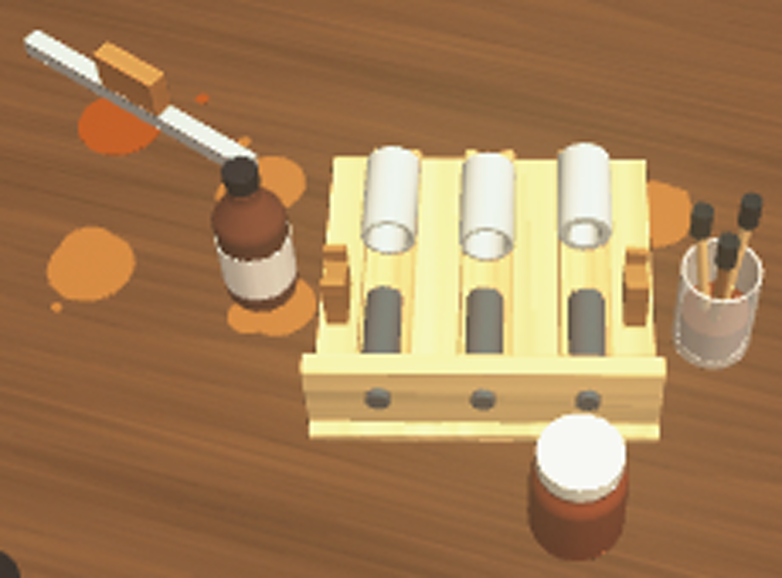

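View pics/si1.png

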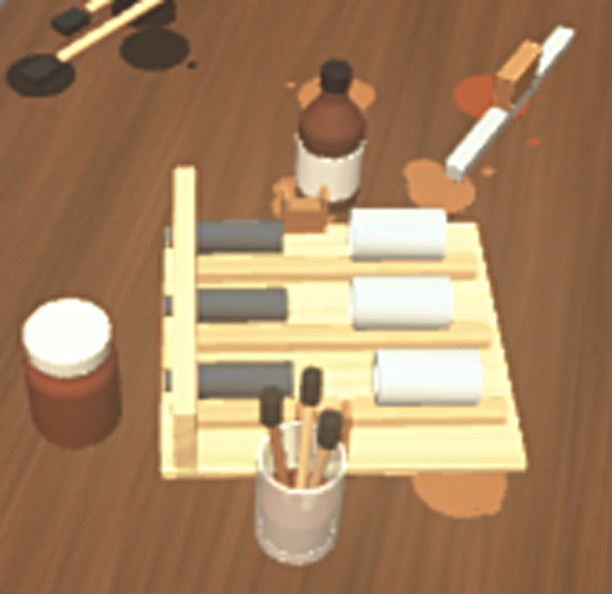

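The crops show the +y lane's sleeve at crop (586,233) with the thicker wall, so it is probably the one that doesn't fit. The supports' notches are at about (335,285) and (636,287) in the scene crop. Next I'll fit the poses.

```bash
cat > h.py <<'E'
import numpy as np, cv2
from scipy.optimize import least_squares
from rig import robot, read_camera, camera_params
P={n:camera_params(n) for n in("scene","side")}
def K(p): return np.array([[p["fx"],0,p["cx"]],[0,p["fy"],p["cy"]],[0,0,1]])
def proj(n,X):
    p=P[n]; return cv2.projectPoints(np.array(X,float).reshape(-1,1,3),p["rvec"],p["tvec"],K(p),None)[0][:,0]
def onz(n,uv,z):
    p=P[n]; R=cv2.Rodrigues(p["rvec"])[0]; d=R.T@np.linalg.solve(K(p),[*uv,1]); o=-R.T@p["tvec"]
    return o+d*(z-o[2])/d[2]
sc=lambda u,v:((u+.5)/3.4-.5+170,(v+.5)/3.4-.5+105)
si=lambda u,v:((u+.5)/3.6-.5+255,(v+.5)/3.6-.5+115)
def T(q,X):
    x,y,a=q; X=np.atleast_2d(X); c,s=np.cos(a),np.sin(a)
    return np.c_[x+c*X[:,0]-s*X[:,1],y+s*X[:,0]+c*X[:,1],X[:,2]]
def inv(q,X):
    x,y,a=q; c,s=np.cos(a),np.sin(a); d=np.asarray(X)[:2]-[x,y]
    return np.array([c*d[0]+s*d[1],-s*d[0]+c*d[1],X[2]])
E
python3 - <<'E'
from h import *
np.set_printoptions(precision=4,suppress=True)
obs=[("scene",sc(335,158),(-.125,-.12,.01)),("scene",sc(645,160),(-.125,.12,.01)),("scene",sc(310,437),(.125,-.12,0)),("scene",sc(659,438),(.125,.12,0)),
("side",si(473,224),(-.125,-.12,.01)),("side",si(521,464),(-.125,.12,.01)),("side",si(163,473),(.125,.12,0)),
("side",si(195,168),(.1,-.12,.072)),("side",si(197,438),(.1,.12,.072))]
f=lambda q:np.concatenate([(proj(n,T(q,X))[0]-uv) for n,uv,X in obs])
r=least_squares(f,[.5,0,0],loss="soft_l1"); q=r.x; print("board",q,"deg",np.degrees(q[2])); print(f(q).reshape(-1,2).round(1))
for k,c in enumerate([(388,237),(487,243),(586,233)]): print("sleeve front",inv(q,onz("scene",sc(*c),.045)))
for k,c in enumerate([(447,213),(453,280),(481,352)]): print("sleeve rear top?",inv(q,onz("side",si(*c),.062)))
for c in [(285,238),(288,305),(292,380)]: print("tip",inv(q,onz("side",si(*c),.045)))
# supports: side top lips; two-view heights
for z in (.07,.08,.09,.1): print(z,"supL top back/front",inv(q,onz("scene",sc(335,247),z)),inv(q,onz("scene",sc(335,283),z)),"R",inv(q,onz("scene",sc(636,250),z)),inv(q,onz("scene",sc(636,284),z)), "side",inv(q,onz("side",si(305,200),z)))
def xyz(n,uv,z): return onz(n,uv,z)
print("bottle base",inv(q,onz("scene",sc(262,295),0)),"cap",inv(q,onz("scene",sc(240,163),.13)),"side cap",inv(q,onz("side",si(336,66),.13)))
print("pot top",inv(q,onz("scene",sc(721,268),.08)),"side",inv(q,onz("side",si(301,450),.08)))
for c in [(702,208),(750,200),(728,240)]: print("brush",[inv(q,onz("scene",sc(*c),z)) for z in (.14,.12)])
print("jar",inv(q,onz("scene",sc(581,445),.09)))
# bar top at .016
e=[(35,37),(250,155)]; g=[(133,62)]
print("bar ends",[onz("scene",sc(*c),.016) for c in e],"side",[onz("side",si(*c),.016) for c in [(565,33),(457,168)]])
print("grip top corners",[onz("scene",sc(*c),.052) for c in [(96,54),(110,43),(168,74),(154,88)]], [onz("side",si(*c),.052) for c in [(528,42),(542,44),(513,78),(497,78)]])
for c in [(457,177),(517,182),(518,267),(452,257)]: print("tray",onz("scene",c,.045))
for c in [(269,317),(373,331)]: print("tray side",onz("side",c,.045))
print("collar",onz("scene",(490,241),.03))
E
```

```text
board [ 0.5515 -0.0285  0.2861] deg 16.394714037162377
[[-0.4 -0.7]
 [ 0.3 -0.7]
 [ 0.   1.2]
 [ 0.2  1.5]
 [ 0.7 -0.7]
 [ 2.   0.3]
 [-0.5  1.9]
 [-0.2 -0.6]
 [-0.1 -6.7]]
sleeve front [-0.0181 -0.071   0.045 ]
sleeve front [-0.0132 -0.0003  0.045 ]
sleeve front [-0.0229  0.0704  0.045 ]
sleeve rear top? [-0.0893 -0.0752  0.062 ]
sleeve rear top? [-0.0842 -0.0055  0.062 ]
sleeve rear top? [-0.0939  0.0626  0.062 ]
tip [ 0.0323 -0.0678  0.045 ]
tip [0.0338 0.001  0.045 ]
tip [0.0348 0.0708 0.045 ]
0.07 supL top back/front [ 0.0109 -0.1048  0.07  ] [ 0.0419 -0.1027  0.07  ] R [0.0117 0.1033 0.07  ] [0.041  0.1023 0.07  ] side [ 0.0175 -0.0826  0.07  ]
0.08 supL top back/front [ 0.0187 -0.1034  0.08  ] [ 0.0494 -0.1013  0.08  ] R [0.0195 0.1024 0.08  ] [0.0485 0.1014 0.08  ] side [ 0.0187 -0.0718  0.08  ]
0.09 supL top back/front [ 0.0265 -0.102   0.09  ] [ 0.0568 -0.1     0.09  ] R [0.0273 0.1015 0.09  ] [0.056  0.1004 0.09  ] side [ 0.0198 -0.061   0.09  ]
0.1 supL top back/front [ 0.0343 -0.1006  0.1   ] [ 0.0643 -0.0986  0.1   ] R [0.0351 0.1006 0.1   ] [0.0635 0.0995 0.1   ] side 
[... 408 characters left out ...]
ar [0.1814 0.0616 0.09  ]
bar ends [array([ 0.4216, -0.4506,  0.016 ]), array([ 0.4883, -0.2379,  0.016 ])] side [array([ 0.4199, -0.447 ,  0.016 ]), array([ 0.4891, -0.2323,  0.016 ])]
grip top corners [array([ 0.4551, -0.3735,  0.052 ]), array([ 0.4412, -0.3682,  0.052 ]), array([ 0.4585, -0.3121,  0.052 ]), array([ 0.475 , -0.3164,  0.052 ])] [array([ 0.452 , -0.3723,  0.052 ]), array([ 0.4398, -0.3726,  0.052 ]), array([ 0.4586, -0.3176,  0.052 ]), array([ 0.4717, -0.3139,  0.052 ])]
tray [0.44   0.3026 0.045 ]
tray [0.4133 0.4432 0.045 ]
tray [0.6472 0.4602 0.045 ]
tray [0.6638 0.3215 0.045 ]
tray side [0.6365 0.3282 0.045 ]
tray side [0.431  0.3028 0.045 ]
collar [0.589  0.3998 0.03  ]
```

The board fit is consistent: lanes at y = -0.071, 0 and 0.070, pin tips at x of about 0.034, and yaw 16.4°. The sleeve rear ends are at x of about -0.09. I'll move behind the -y lane first, with the fingers nearly shut, and push.

Emit:
drive_tool(rows=[{"gripper":-0.72,"travel":[0.82,0.97,0],"roll":0.12},{"gripper":-0.72,"travel":[0.82,0.97,0],"roll":0},{"gripper":-0.72,"travel":[0.82,0.97,0],"roll":0},{"gripper":-0.72,"travel":[0.82,0.97,0],"roll":0},{"gripper":-0.72,"travel":[0.82,0.97,0],"roll":0},{"gripper":-0.72,"travel":[0.82,0.97,0],"roll":0},{"gripper":-0.72,"travel":[0.82,0.97,0],"roll":0},{"gripper":-0.72,"travel":[0.82,0.97,0],"roll":0}], force=30)

```text
time: 0.82
tool_pos: [0.3395, -0.271, 0.2312]
eef_rot: [0.99, 0.143, 0.0, 0.0]
force: [0.8, -1.1, -0.9]
grip_width: 0.0118
grip_force: 0.0
```

Emit:
drive_tool(rows=[{"gripper":-0.72,"travel":[0.82,0.97,0],"roll":0},{"gripper":-0.72,"travel":[0.82,0.97,0],"roll":0},{"gripper":-0.72,"travel":[0.82,0.97,0],"roll":0},{"gripper":-0.72,"travel":[0.82,0.97,-0.5],"roll":0},{"gripper":-0.72,"travel":[0.82,0.97,-1],"roll":0},{"gripper":-0.72,"travel":[0,0,-1],"roll":0},{"gripper":-0.72,"travel":[0,0,0],"roll":0},{"gripper":-0.72,"travel":[0,0,0],"roll":0}])

```text
time: 1.48
tool_pos: [0.4574, -0.1309, 0.1594]
eef_rot: [0.99, 0.143, -0.002, -0.001]
force: [-0.5, -0.5, 0.7]
grip_width: 0.0119
grip_force: 0.0
```

```bash
cat >> h.py <<'E'
Q=np.array([.5515,-.0285,.2861])
def st(*targets,hd=16.39):
    o=robot.get_obs(); x,y,z,w=o["eef_rot"]; p=o["tool_pos"]
    print("t",round(o["time"],2),"pos",p.round(4),"yaw",round(np.degrees(2*np.arctan2(y,x)),2),"board",inv(Q,p).round(4),"F",np.round(o["force"],1),"w",round(o["grip_width"],4),"q",o["joint_pos"].round(2))
    for t in targets:
        g=T(Q,t)[0]; print(t,"delta units",((g-p)/.03).round(2)); p=g
E
python3 -c "
from h import *
st((-.115,-.07,.036),(-.1,-.07,.036),(.01,-.07,.036),(.02,-.07,.036))"
```

```text
t 1.48 pos [ 0.4574 -0.1309  0.1594] yaw 16.44 board [-0.1192 -0.0717  0.1594] F [-0.5 -0.5  0.7] w 0.0119 q [-0.36 -0.05  1.65 -0.    1.55  0.93]
(-0.115, -0.07, 0.036) delta units [ 0.12  0.09 -4.11]
(-0.1, -0.07, 0.036) delta units [0.48 0.14 0.  ]
(0.01, -0.07, 0.036) delta units [3.52 1.03 0.  ]
(0.02, -0.07, 0.036) delta units [0.32 0.09 0.  ]
```

Emit:
drive_tool(rows=[{"gripper":-0.72,"travel":[0.12,0.09,-1],"roll":0},{"gripper":-0.72,"travel":[0,0,-1],"roll":0},{"gripper":-0.72,"travel":[0,0,-1],"roll":0},{"gripper":-0.72,"travel":[0,0,-0.7],"roll":0},{"gripper":-0.72,"travel":[0,0,-0.4],"roll":0},{"gripper":-0.72,"travel":[0,0,0],"roll":0},{"gripper":-0.72,"travel":[0.32,0.094,0],"roll":0},{"gripper":-0.72,"travel":[0.32,0.094,0],"roll":0}])

```text
time: 2.15
tool_pos: [0.4828, -0.1241, 0.0404]
eef_rot: [0.99, 0.142, 0.002, 0.001]
force: [-2.7, -0.8, 0.0]
grip_width: 0.0119
grip_force: 0.9
```

Emit:
drive_tool(rows=[{"gripper":-0.72,"travel":[0.32,0.094,0],"roll":0},{"gripper":-0.72,"travel":[0.32,0.094,0],"roll":0},{"gripper":-0.72,"travel":[0.32,0.094,0],"roll":0},{"gripper":-0.72,"travel":[0.32,0.094,0],"roll":0},{"gripper":-0.72,"travel":[0.16,0.047,0],"roll":0},{"gripper":-0.72,"travel":[0.16,0.047,0],"roll":0},{"gripper":-0.72,"travel":[0.16,0.047,0],"roll":0}])

```text
time: 2.73
tool_pos: [0.5349, -0.108, 0.0392]
eef_rot: [0.99, 0.142, 0.001, 0.001]
force: [-3.2, -2.6, 2.6]
grip_width: 0.012
grip_force: 1.9
```

```bash
python3 -c "
from h import *
st((.01,-.07,.036),(.02,-.07,.036))"
```

```text
t 2.73 pos [ 0.5349 -0.108   0.0392] yaw 16.37 board [-0.0383 -0.0716  0.0392] F [-3.2 -2.6  2.6] w 0.012 q [-0.27  0.26  1.57 -0.    1.31  1.02]
(0.01, -0.07, 0.036) delta units [ 1.53  0.51 -0.11]
(0.02, -0.07, 0.036) delta units [0.32 0.09 0.  ]
```

Emit:
drive_tool(rows=[{"gripper":-0.72,"travel":[0.25,0.09,0],"roll":0},{"gripper":-0.72,"travel":[0.25,0.09,0],"roll":0},{"gripper":-0.72,"travel":[0.25,0.08,0],"roll":0},{"gripper":-0.72,"travel":[0.25,0.08,0],"roll":0},{"gripper":-0.72,"travel":[0.25,0.08,0],"roll":0},{"gripper":-0.72,"travel":[0.2,0.06,0],"roll":0},{"gripper":-0.72,"travel":[0.1,0.03,0],"roll":0},{"gripper":-0.72,"travel":[0,0,0],"roll":0}])

```text
time: 3.4
tool_pos: [0.5812, -0.0916, 0.0374]
eef_rot: [0.99, 0.143, 0.0, -0.0]
force: [-0.4, -0.0, 0.7]
grip_width: 0.0121
grip_force: 0.0
```

Emit:
drive_tool(rows=[{"gripper":-0.72,"travel":[0.1,0.03,0],"roll":0},{"gripper":-0.72,"travel":[0.1,0.03,0],"roll":0},{"gripper":-0.72,"travel":[0,0,0],"roll":0}])

```text
time: 3.65
tool_pos: [0.5867, -0.0901, 0.0374]
eef_rot: [0.99, 0.143, 0.0, -0.0]
force: [0.3, -0.5, 0.1]
grip_width: 0.0123
grip_force: 0.1
```

```bash
python3 -c "
from h import *
st((.02,-.07,.036))"
```

```text
t 3.65 pos [ 0.5867 -0.0901  0.0374] yaw 16.42 board [ 0.0164 -0.069   0.0374] F [ 0.3 -0.5  0.1] w 0.0123 q [-0.21  0.39  1.41  0.    1.34  1.07]
(0.02, -0.07, 0.036) delta units [ 0.12  0.   -0.05]
```

Emit:
drive_tool(rows=[{"gripper":-0.72,"travel":[0.06,0.017,0],"roll":0},{"gripper":-0.72,"travel":[0.06,0.017,0],"roll":0},{"gripper":-0.72,"travel":[0,0,0],"roll":0}])

```text
time: 3.9
tool_pos: [0.5896, -0.0893, 0.0374]
eef_rot: [0.99, 0.143, -0.001, -0.0]
force: [-5.0, 0.0, 1.3]
grip_width: 0.0115
grip_force: 2.4
```

Emit:
drive_tool(rows=[{"gripper":-0.72,"travel":[0.06,0.017,0],"roll":0},{"gripper":-0.72,"travel":[0,0,0],"roll":0}])

```text
time: 4.07
tool_pos: [0.5896, -0.0893, 0.0373]
eef_rot: [0.99, 0.142, -0.003, -0.0]
force: [-15.4, -2.7, 7.7]
grip_width: 0.0118
grip_force: 7.5
```

Emit:
drive_tool(rows=[{"gripper":-0.72,"travel":[0.06,0.017,0],"roll":0},{"gripper":-0.72,"travel":[0,0,0],"roll":0}])

```text
time: 4.23
tool_pos: [0.5896, -0.0893, 0.0372]
eef_rot: [0.99, 0.142, -0.006, -0.0]
force: [-25.4, -4.7, 13.8]
grip_width: 0.0116
grip_force: 12.8
```

The first sleeve is home: force rose at TCP board x of 0.019, as predicted. Next is the middle lane.

Emit:
drive_tool(rows=[{"gripper":-0.72,"travel":[-0.64,-0.19,0],"roll":0},{"gripper":-0.72,"travel":[-0.64,-0.19,0.5],"roll":0},{"gripper":-0.72,"travel":[0,0,1],"roll":0},{"gripper":-0.72,"travel":[-0.6,0.23,0.6],"roll":0},{"gripper":-0.72,"travel":[-0.75,0.3,0],"roll":0},{"gripper":-0.72,"travel":[-0.9,0.35,0],"roll":0},{"gripper":-0.72,"travel":[-0.9,0.35,0],"roll":0},{"gripper":-0.72,"travel":[-0.5,0.15,0],"roll":0}])

```text
time: 4.9
tool_pos: [0.444, -0.0573, 0.1005]
eef_rot: [0.99, 0.143, 0.0, -0.0]
force: [-0.1, -0.4, 0.5]
grip_width: 0.0119
grip_force: 0.0
```

```bash
python3 -c "
from h import *
st((-.113,0,.037),(-.1,0,.036),(-.048,0,.036))"
```

```text
t 4.9 pos [ 0.444  -0.0573  0.1005] yaw 16.43 board [-0.1113  0.0028  0.1005] F [-0.1 -0.4  0.5] w 0.0119 q [-0.21 -0.08  1.8   0.    1.42  1.07]
(-0.113, 0, 0.037) delta units [-0.03 -0.1  -2.12]
(-0.1, 0, 0.036) delta units [ 0.42  0.12 -0.03]
(-0.048, 0, 0.036) delta units [1.66 0.49 0.  ]
```

Emit:
drive_tool(rows=[{"gripper":-0.72,"travel":[-0.03,-0.1,-1],"roll":0},{"gripper":-0.72,"travel":[0,0,-0.8],"roll":0},{"gripper":-0.72,"travel":[0,0,-0.3],"roll":0},{"gripper":-0.72,"travel":[0,0,0],"roll":0},{"gripper":-0.72,"travel":[0.32,0.094,0],"roll":0},{"gripper":-0.72,"travel":[0.32,0.094,0],"roll":0},{"gripper":-0.72,"travel":[0.32,0.094,0],"roll":0},{"gripper":-0.72,"travel":[0.32,0.094,0],"roll":0}])

```text
time: 5.57
tool_pos: [0.4845, -0.0501, 0.0391]
eef_rot: [0.99, 0.143, 0.001, 0.0]
force: [-1.4, 0.0, -0.5]
grip_width: 0.0118
grip_force: 0.9
```

Emit:
drive_tool(rows=[{"gripper":-0.72,"travel":[0.32,0.094,0],"roll":0},{"gripper":-0.72,"travel":[0.32,0.094,0],"roll":0},{"gripper":-0.72,"travel":[0.16,0.047,0],"roll":0},{"gripper":-0.72,"travel":[0.16,0.047,0],"roll":0},{"gripper":-0.72,"travel":[0.16,0.047,0],"roll":0},{"gripper":-0.72,"travel":[0,0,0],"roll":0}])

```text
time: 6.07
tool_pos: [0.5178, -0.04, 0.0382]
eef_rot: [0.99, 0.143, 0.001, 0.0]
force: [0.8, 0.3, -0.1]
grip_width: 0.0119
grip_force: 0.0
```

```bash
python3 -c "
from h import *
st((.016,0,.036),(.02,0,.036))"
```

```text
t 6.07 pos [ 0.5178 -0.04    0.0382] yaw 16.41 board [-0.0356 -0.0016  0.0382] F [ 0.8  0.3 -0.1] w 0.0119 q [-0.15  0.19  1.65  0.    1.3   1.14]
(0.016, 0, 0.036) delta units [ 1.63  0.54 -0.07]
(0.02, 0, 0.036) delta units [0.13 0.04 0.  ]
```

The middle sleeve also goes on: its front is past the tip and the force is low.

Emit:
drive_tool(rows=[{"gripper":-0.72,"travel":[0.3,0.1,0],"roll":0},{"gripper":-0.72,"travel":[0.3,0.1,0],"roll":0},{"gripper":-0.72,"travel":[0.3,0.1,0],"roll":0},{"gripper":-0.72,"travel":[0.3,0.1,0],"roll":0},{"gripper":-0.72,"travel":[0.2,0.07,0],"roll":0},{"gripper":-0.72,"travel":[0.2,0.06,0],"roll":0},{"gripper":-0.72,"travel":[0.1,0.03,0],"roll":0},{"gripper":-0.72,"travel":[0,0,0],"roll":0}])

```text
time: 6.73
tool_pos: [0.5683, -0.023, 0.0375]
eef_rot: [0.99, 0.143, 0.0, -0.0]
force: [1.3, 0.6, -0.8]
grip_width: 0.012
grip_force: 0.0
```

Emit:
drive_tool(rows=[{"gripper":-0.72,"travel":[0.07,0.02,0],"roll":0},{"gripper":-0.72,"travel":[0.07,0.02,0],"roll":0},{"gripper":-0.72,"travel":[0,0,0],"roll":0}])

```text
time: 6.98
tool_pos: [0.5701, -0.0226, 0.0373]
eef_rot: [0.99, 0.143, -0.003, -0.0]
force: [-13.1, -2.8, 6.5]
grip_width: 0.012
grip_force: 6.4
```

Emit:
drive_tool(rows=[{"gripper":-0.72,"travel":[0.06,0.017,0],"roll":0},{"gripper":-0.72,"travel":[0,0,0],"roll":0}])

```text
time: 7.15
tool_pos: [0.5701, -0.0225, 0.0372]
eef_rot: [0.99, 0.142, -0.005, 0.0]
force: [-23.7, -4.7, 13.4]
grip_width: 0.012
grip_force: 11.7
```

The middle sleeve is home too (board x 0.0195). Now the +y lane.

Emit:
drive_tool(rows=[{"gripper":-0.72,"travel":[-0.64,-0.19,0],"roll":0},{"gripper":-0.72,"travel":[-0.64,-0.19,0.5],"roll":0},{"gripper":-0.72,"travel":[0,0,1],"roll":0},{"gripper":-0.72,"travel":[-0.7,0.21,0.6],"roll":0},{"gripper":-0.72,"travel":[-0.8,0.3,0],"roll":0},{"gripper":-0.72,"travel":[-0.95,0.35,0],"roll":0},{"gripper":-0.72,"travel":[-0.95,0.35,0],"roll":0},{"gripper":-0.72,"travel":[-0.55,0.12,0],"roll":0}])

```text
time: 7.82
tool_pos: [0.4148, 0.0079, 0.1002]
eef_rot: [0.99, 0.143, 0.0, -0.0]
force: [1.0, 0.0, 0.3]
grip_width: 0.012
grip_force: 0.0
```

```bash
python3 -c "
from h import *
st((-.12,.07,.037),(-.048,0.07,.036))"
```

```text
t 7.82 pos [0.4148 0.0079 0.1002] yaw 16.44 board [-0.1208  0.0735  0.1002] F [1.  0.  0.3] w 0.012 q [-0.07 -0.18  1.89  0.    1.43  1.21]
(-0.12, 0.07, 0.037) delta units [ 0.06 -0.11 -2.11]
(-0.048, 0.07, 0.036) delta units [ 2.3   0.68 -0.03]
```

Emit:
drive_tool(rows=[{"gripper":-0.72,"travel":[0.04,-0.11,-1],"roll":0},{"gripper":-0.72,"travel":[0,0,-0.8],"roll":0},{"gripper":-0.72,"travel":[0,0,-0.3],"roll":0},{"gripper":-0.72,"travel":[0,0,0],"roll":0},{"gripper":-0.72,"travel":[0.32,0.094,0],"roll":0},{"gripper":-0.72,"travel":[0.32,0.094,0],"roll":0},{"gripper":-0.72,"travel":[0.32,0.094,0],"roll":0},{"gripper":-0.72,"travel":[0.32,0.094,0],"roll":0}])

```text
time: 8.48
tool_pos: [0.4577, 0.015, 0.0389]
eef_rot: [0.99, 0.143, 0.001, 0.0]
force: [-0.7, -0.3, -0.3]
grip_width: 0.0119
grip_force: 0.6
```

Emit:
drive_tool(rows=[{"gripper":-0.72,"travel":[0.32,0.094,0],"roll":0},{"gripper":-0.72,"travel":[0.32,0.094,0],"roll":0},{"gripper":-0.72,"travel":[0.15,0.044,0],"roll":0},{"gripper":-0.72,"travel":[0.1,0.03,0],"roll":0},{"gripper":-0.72,"travel":[0,0,0],"roll":0}])

```text
time: 8.9
tool_pos: [0.484, 0.0228, 0.0383]
eef_rot: [0.99, 0.143, 0.001, 0.0]
force: [0.7, -0.3, -0.9]
grip_width: 0.012
grip_force: 0.0
```

Emit:
drive_tool(rows=[{"gripper":-0.72,"travel":[0.07,0.02,0],"roll":0},{"gripper":-0.72,"travel":[0,0,0],"roll":0}])

```text
time: 9.07
tool_pos: [0.4854, 0.0233, 0.0378]
eef_rot: [0.99, 0.143, 0.0, 0.0]
force: [0.1, -0.3, -0.1]
grip_width: 0.012
grip_force: 0.0
```

```bash
python3 -c "
from h import *
st((-.048,0.07,.036))"
```

```text
t 9.07 pos [0.4854 0.0233 0.0378] yaw 16.4 board [-0.0488  0.0683  0.0378] F [ 0.1 -0.3 -0.1] w 0.012 q [-0.03  0.1   1.75 -0.    1.29  1.26]
(-0.048, 0.07, 0.036) delta units [ 0.01  0.06 -0.06]
```

Emit:
drive_tool(rows=[{"gripper":-0.72,"travel":[0.07,0.025,0],"roll":0},{"gripper":-0.72,"travel":[0,0,0],"roll":0}])

```text
time: 9.23
tool_pos: [0.4875, 0.024, 0.0376]
eef_rot: [0.99, 0.143, 0.0, 0.0]
force: [-0.8, -0.2, 1.2]
grip_width: 0.012
grip_force: 0.6
```

Emit:
drive_tool(rows=[{"gripper":-0.72,"travel":[0.06,0.02,0],"roll":0},{"gripper":-0.72,"travel":[0,0,0],"roll":0}])

```text
time: 9.4
tool_pos: [0.4878, 0.0241, 0.0375]
eef_rot: [0.99, 0.143, -0.002, 0.0]
force: [-11.1, -4.3, 8.0]
grip_width: 0.0122
grip_force: 5.6
```

Emit:
drive_tool(rows=[{"gripper":-0.72,"travel":[0.06,0.02,0],"roll":0},{"gripper":-0.72,"travel":[0,0,0],"roll":0}])

```text
time: 9.57
tool_pos: [0.4878, 0.0241, 0.0374]
eef_rot: [0.99, 0.143, -0.005, 0.001]
force: [-22.0, -6.7, 15.6]
grip_width: 0.0121
grip_force: 11.4
```

It stops at the pin tip (TCP board x -0.0465, as predicted), so this is the reject. I'll back off, lift, open and grasp it from above, towards its rear so the fingers clear the support.

Emit:
drive_tool(rows=[{"gripper":-0.72,"travel":[-0.4,-0.12,0],"roll":0},{"gripper":-0.72,"travel":[0,0,1],"roll":0},{"gripper":-0.3,"travel":[0,0,1],"roll":0},{"gripper":0.35,"travel":[0,0,0.3],"roll":0},{"gripper":0.35,"travel":[0.6,0.2,0],"roll":0},{"gripper":0.35,"travel":[0.6,0.2,0],"roll":0},{"gripper":0.35,"travel":[0,0,0],"roll":0},{"gripper":0.35,"travel":[0,0,0],"roll":0}])

```text
time: 10.23
tool_pos: [0.5152, 0.0339, 0.1061]
eef_rot: [0.99, 0.143, -0.0, -0.0]
force: [-0.1, -0.4, -0.2]
grip_width: 0.0576
grip_force: 0.0
```

```bash
python3 -c "
from h import *
st((-.018,.07,.031))"
```

```text
t 10.23 pos [0.5152 0.0339 0.1061] yaw 16.44 board [-0.0172  0.0702  0.1061] F [-0.1 -0.4 -0.2] w 0.0576 q [-0.01  0.11  1.6   0.    1.44  1.28]
(-0.018, 0.07, 0.031) delta units [-0.02 -0.01 -2.5 ]
```

Emit:
drive_tool(rows=[{"gripper":0.35,"travel":[-0.03,0,-1],"roll":0},{"gripper":0.35,"travel":[0,0,-0.9],"roll":0},{"gripper":0.35,"travel":[0,0,-0.5],"roll":0},{"gripper":0.35,"travel":[0,0,-0.1],"roll":0},{"gripper":-0.3,"travel":[0,0,0],"roll":0},{"gripper":-0.3,"travel":[0,0,0],"roll":0},{"gripper":-0.3,"travel":[0,0,0],"roll":0},{"gripper":-0.3,"travel":[0,0,0],"roll":0}], force=60)

```text
time: 10.9
tool_pos: [0.5138, 0.0329, 0.0325]
eef_rot: [0.99, 0.142, -0.0, 0.001]
force: [-4.2, -4.0, -0.6]
grip_width: 0.0384
grip_force: 60.4
```

Emit:
drive_tool(rows=[{"gripper":-0.3,"travel":[0,0,0],"roll":0},{"gripper":-0.3,"travel":[0,0,0.3],"roll":0},{"gripper":-0.3,"travel":[0,0,0.5],"roll":0},{"gripper":-0.3,"travel":[0,0,0.6],"roll":0},{"gripper":-0.3,"travel":[0,0,0],"roll":0}])

```text
time: 11.32
tool_pos: [0.5169, 0.0338, 0.0789]
eef_rot: [0.99, 0.143, 0.004, 0.001]
force: [-0.2, -0.5, -1.5]
grip_width: 0.0384
grip_force: 60.6
```

```bash
python3 -c "
from h import *
st()
a=read_camera('side')[100:300,240:440]; b=read_camera('scene')[80:280,170:420]
cv2.imwrite('pics/g1.png',np.hstack([cv2.resize(a,None,fx=1.75,fy=1.75,interpolation=2),cv2.resize(b,None,fx=1.75,fy=1.75,interpolation=2)])[:,:,::-1])"
```

```text
t 11.32 pos [0.5169 0.0338 0.0789] yaw 16.42 board [-0.0156  0.0696  0.0789] F [-0.2 -0.5 -1.5] w 0.0384 q [-0.01  0.13  1.63  0.    1.37  1.28]
```

View pics/g1.png

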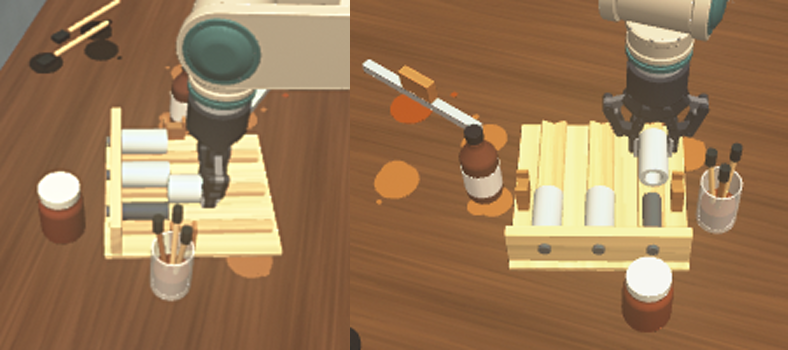

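The two sleeves sit against the back plate, and the reject is held level above its lane. I'll lift it over the brush pot and carry it to the tray.

Emit:
drive_tool(rows=[{"gripper":-0.3,"travel":[0,0,0.8],"roll":0},{"gripper":-0.3,"travel":[0,0,1],"roll":0},{"gripper":-0.3,"travel":[0,0,1],"roll":0},{"gripper":-0.3,"travel":[0,0,1],"roll":0},{"gripper":-0.3,"travel":[0,0.4,0.3],"roll":0},{"gripper":-0.3,"travel":[-0.2,0.9,0],"roll":0},{"gripper":-0.3,"travel":[-0.2,0.9,0],"roll":-0.5},{"gripper":-0.3,"travel":[-0.2,0.9,0],"roll":-0.5}])

```text
time: 12.08
tool_pos: [0.4953, 0.1281, 0.1948]
eef_rot: [0.996, 0.089, -0.001, -0.0]
force: [-0.1, 0.7, -2.5]
grip_width: 0.0384
grip_force: 61.0
```

Emit:
drive_tool(rows=[{"gripper":-0.3,"travel":[-0.2,0.95,0],"roll":-0.5},{"gripper":-0.3,"travel":[-0.2,0.95,0],"roll":-0.2},{"gripper":-0.3,"travel":[-0.2,0.95,0],"roll":0},{"gripper":-0.3,"travel":[-0.1,0.95,0],"roll":0},{"gripper":-0.3,"travel":[0,0.95,0],"roll":0},{"gripper":-0.3,"travel":[0,0.95,0],"roll":0},{"gripper":-0.3,"travel":[0,0.95,0],"roll":0},{"gripper":-0.3,"travel":[0,0.7,0],"roll":0}])

```text
time: 12.75
tool_pos: [0.4737, 0.3498, 0.1941]
eef_rot: [0.998, 0.055, -0.001, 0.0]
force: [1.0, 0.2, -1.3]
grip_width: 0.0382
grip_force: 61.1
```

```bash
python3 -c "
from h import *
st()
a=read_camera('side')[200:400,200:440]; b=read_camera('scene')[80:280,410:570]
cv2.imwrite('pics/g2.png',np.hstack([cv2.resize(a,None,fx=2,fy=2,interpolation=2),cv2.resize(b,None,fx=2,fy=2,interpolation=2)])[:,:,::-1])"
```

```text
t 12.75 pos [0.4737 0.3498 0.1941] yaw 6.3 board [0.0321 0.3849 0.1941] F [ 1.   0.2 -1.3] w 0.0382 q [0.57 0.25 1.26 0.   1.64 2.03]
```

View pics/g2.png

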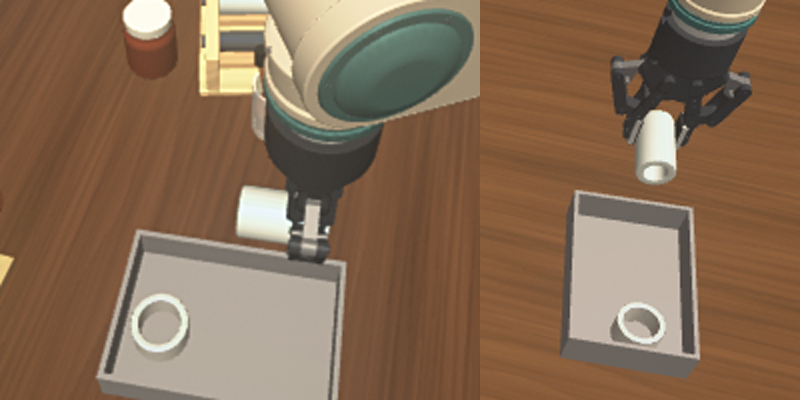

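The sleeve is held level near the tray. In my first estimate I took the front corners at the wrong height, so I'll refit the tray from these corners.

```bash
python3 - <<'E'
from h import *
obs=[("side",(268.5,315.5),(.105,-.07,.045)),("side",(373,331),(-.105,-.07,.045)),("scene",(457.5,176),(-.105,-.07,.045)),("scene",(517,183.5),(-.105,.07,.045)),("scene",(452,257.5),(.105,-.07,0)),("scene",(518,267.5),(.105,.07,0))]
f=lambda q:np.concatenate([(proj(n,T(q,X))[0]-uv) for n,uv,X in obs])
q=least_squares(f,[.54,.38,.1]).x; print(q,f(q).reshape(-1,2).round(1).tolist())
print("collar in tray",inv(q,onz("scene",(490,241),.03)))
g=T(q,(-.064,0,.015))[0]; p=robot.get_obs()["tool_pos"]; print(g,(g-p)/.03,np.degrees(q[2]))
E
```

```text
[0.52699528 0.38578565 0.11935898] [[-1.0, 1.4], [-0.1, 0.4], [0.5, -1.6], [-0.2, -1.2], [0.3, 0.9], [-2.5, 0.5]]
collar in tray [0.06320134 0.0065741  0.03      ]
[0.46345063 0.3781648  0.015     ] [-0.33246875  0.9266141  -5.96091332] 6.838765668485558
```

Emit:
drive_tool(rows=[{"gripper":-0.3,"travel":[-0.3,0.9,0],"roll":0.08},{"gripper":-0.3,"travel":[0,0,-1],"roll":0},{"gripper":-0.3,"travel":[0,0,-1],"roll":0},{"gripper":-0.3,"travel":[0,0,-1],"roll":0},{"gripper":-0.3,"travel":[0,0,-1],"roll":0},{"gripper":-0.3,"travel":[0,0,-0.8],"roll":0},{"gripper":-0.3,"travel":[0,0,-0.5],"roll":0},{"gripper":-0.3,"travel":[0,0,0],"roll":0}])

```text
time: 13.52
tool_pos: [0.4631, 0.372, 0.0315]
eef_rot: [0.998, 0.058, -0.004, 0.003]
force: [-0.4, -0.1, -2.9]
grip_width: 0.0383
grip_force: 61.2
```

Emit:
drive_tool(rows=[{"gripper":-0.3,"travel":[0,0,-0.3],"roll":0},{"gripper":-0.3,"travel":[0,0,-0.15],"roll":0},{"gripper":-0.3,"travel":[0,0,-0.05],"roll":0},{"gripper":-0.3,"travel":[0,0,0],"roll":0}])

```text
time: 13.85
tool_pos: [0.4663, 0.3743, 0.0229]
eef_rot: [0.998, 0.058, 0.0, -0.0]
force: [-0.2, 0.4, -3.0]
grip_width: 0.0383
grip_force: 61.2
```

Emit:
drive_tool(rows=[{"gripper":-0.3,"travel":[0,0.1,-0.2],"roll":0},{"gripper":-0.3,"travel":[0,0,-0.1],"roll":0},{"gripper":-0.3,"travel":[0,0,0],"roll":0}])

```text
time: 14.1
tool_pos: [0.4658, 0.3772, 0.0129]
eef_rot: [0.998, 0.058, -0.0, 0.0]
force: [0.1, -0.1, -2.6]
grip_width: 0.0384
grip_force: 61.2
```

Emit:
drive_tool(rows=[{"gripper":0.2,"travel":[0,0,0],"roll":0},{"gripper":0.4,"travel":[0,0,0],"roll":0},{"gripper":0.4,"travel":[0,0,0],"roll":0},{"gripper":0.4,"travel":[0,0,0.5],"roll":0},{"gripper":0.4,"travel":[0,0,1],"roll":0},{"gripper":0.4,"travel":[0,0,1],"roll":0},{"gripper":0.4,"travel":[0,0,1],"roll":0},{"gripper":0.4,"travel":[0,0,1],"roll":0}])

```text
time: 14.77
tool_pos: [0.4661, 0.3772, 0.1506]
eef_rot: [0.998, 0.058, 0.0, -0.0]
force: [-0.4, 0.3, 0.6]
grip_width: 0.0598
grip_force: 0.0
```

Emit:
drive_tool(rows=[{"gripper":0.4,"travel":[0,0,1],"roll":0},{"gripper":0.4,"travel":[-0.2,-0.9,0.8],"roll":0},{"gripper":0.4,"travel":[-0.2,-1,0],"roll":0},{"gripper":0.4,"travel":[-0.2,-1,0],"roll":0.9},{"gripper":0.4,"travel":[-0.2,-1,0],"roll":1},{"gripper":0.4,"travel":[0,-1,0],"roll":1},{"gripper":0.4,"travel":[0,-1,0],"roll":1},{"gripper":0.4,"travel":[0,-1,0],"roll":1}])

```text
time: 15.43
tool_pos: [0.4419, 0.1689, 0.2032]
eef_rot: [0.95, 0.312, 0.001, 0.0]
force: [-0.7, -0.8, 0.6]
grip_width: 0.0598
grip_force: 0.0
```

```bash
python3 - <<'E'
from h import *
st()
a=read_camera('scene'); cv2.imwrite('pics/full3.png',a[:,:,::-1])
s=read_camera('side'); cv2.imwrite('pics/side3.png',s[:,:,::-1])
r=lambda i,f:cv2.resize(i,None,fx=f,fy=f,interpolation=2)
top=np.hstack([r(a[160:280,440:540],2),r(a[105:215,170:300],2.1818)[:240],np.zeros((240,10,3),np.uint8)])
bot=r(a[140:240,240:400],3.5)
W=max(top.shape[1],bot.shape[1]); pad=lambda i:cv2.copyMakeBorder(i,0,0,0,W-i.shape[1],0)
cv2.imwrite('pics/g3.png',np.vstack([pad(top),pad(bot)])[:,:,::-1]); print(top.shape,bot.shape)
E
```

```text
t 15.43 pos [0.4419 0.1689 0.2032] yaw 36.4 board [-0.0494  0.2203  0.2032] F [-0.7 -0.8  0.6] w 0.0598 q [ 0.29 -0.09  1.59 -0.    1.63  1.22]
(240, 494, 3) (350, 560, 3)
```

View pics/g3.png

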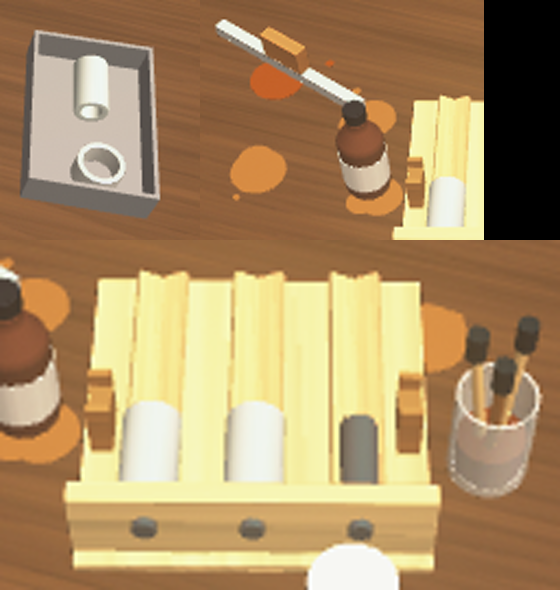

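The reject lies in the tray clear of the collar, and both fitting sleeves are home. Now I'll measure the supports: the left one spans crop (85..113, 370..450) and the right one (397..423, 374..452). I'll zoom in on both from both cameras.

```bash
python3 - <<'E'
from h import *
np.set_printoptions(precision=4,suppress=True)
b=lambda u,v:((u+.5)/3.5-.5+240,(v-240+.5)/3.5-.5+140)
for y,c in((-.106,(99,450)),(.106,(411,452))): print("front bottom",inv(Q,onz("scene",b(*c),.01)))
for z in(.055,.06,.065,.07): print(z,[inv(Q,onz("scene",b(*c),z)).round(4)[:2] for c in((100,371),(409,375))])
a=cv2.imread('pics/full3.png'); s=cv2.imread('pics/side3.png')
def crop(im,n,y,w=20):
    u,v=proj(n,T(Q,(.018,y,.04)))[0].astype(int); return cv2.resize(im[v-w:v+w,u-w:u+w],(390,390),interpolation=cv2.INTER_CUBIC),(u-w,v-w)
c1,o1=crop(a,"scene",-.106,17);c2,o2=crop(s,"side",-.106,17); print(o1,o2,390/34)
cv2.imwrite('pics/sup.png',np.hstack([c1,c2]))
E
```

```text
front bottom [ 0.0327 -0.1089  0.01  ]
front bottom [0.0326 0.1073 0.01  ]
0.055 [array([-0.0015, -0.1068]), array([0.0001, 0.1043])]
0.06 [array([ 0.0024, -0.1061]), array([0.004 , 0.1038])]
0.065 [array([ 0.0063, -0.1054]), array([0.0079, 0.1033])]
0.07 [array([ 0.0102, -0.1047]), array([0.0118, 0.1029])]
(np.int64(251), np.int64(170)) (np.int64(321), np.int64(155)) 11.470588235294118
```

View pics/sup.png

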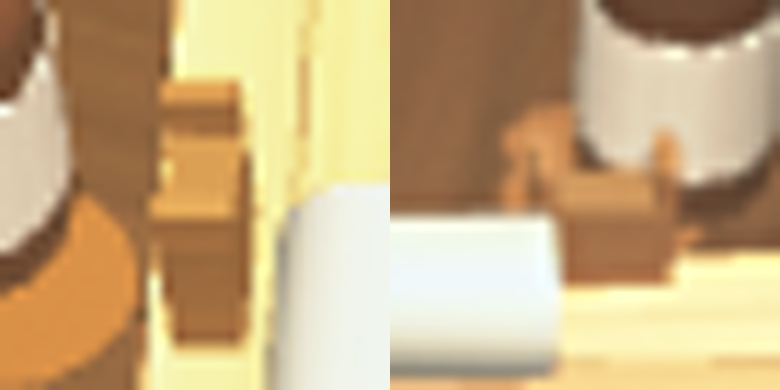

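```bash
python3 - <<'E'
from h import *
k=390/34
s1=lambda u,v:((u+.5)/k-.5+251,(v+.5)/k-.5+170); s2=lambda u,v:((u-390+.5)/k-.5+321,(v+.5)/k-.5+155)
obs=[("scene",s1(205,345),(.018,0,0),0),("scene",s1(195,215),(.018,0,.012),1),("scene",s1(200,190),(.012,0,.012),1),("scene",s1(200,105),(-.012,0,.012),1),("scene",s1(200,80),(-.018,0,.012),1),("scene",s1(205,135),(-.012,0,0),1),
("side",s2(670,282),(-.018,.008,0),0),("side",s2(655,198),(-.012,.008,0),1),("side",s2(570,200),(.012,.008,0),1),("side",s2(665,130),(-.015,0,.012),1)]
def f(p):
    o=[]
    for n,uv,X,h in obs:
        d=proj(n,T(Q,(p[0]+X[0],-.106+X[1],(p[1] if h else .01)+X[2])))[0]-uv-(p[2:4] if n=="scene" else p[4:6])
        o+= [d[1]] if n=="scene" else list(d)
    return np.r_[o,np.array(p[2:])/1.0]
r=least_squares(f,[.018,.05,0,0,0,0]); print(r.x.round(4)); print(r.fun.round(2))
# bar refit, coords: centre x,y,yaw(of bar x axis)
ob=[("scene",sc(35,37),(0,-.116,.016)),("scene",sc(250,155),(0,.116,.016)),("side",si(565,33),(0,-.116,.016)),("side",si(457,168),(0,.116,.016)),
("scene",sc(96,54),(.009,-.03,.052)),("scene",sc(110,43),(-.009,-.03,.052)),("scene",sc(168,74),(-.009,.03,.052)),("scene",sc(154,88),(.009,.03,.052)),
("side",si(528,42),(.009,-.03,.052)),("side",si(542,44),(-.009,-.03,.052)),("side",si(513,78),(-.009,.03,.052)),("side",si(497,78),(.009,.03,.052))]
g=lambda q:np.concatenate([proj(n,T(q,X))[0]-uv for n,uv,X in ob])
q=least_squares(g,[.455,-.343,-.3],loss="soft_l1").x; print("bar",q,np.degrees(q[2])); print(g(q).reshape(-1,2).round(1).tolist())
E
```

```text
[ 0.0149  0.0442 -0.     -0.0754 -0.0336  1.5422]
[ 0.17  0.09  0.23 -0.41 -0.21  0.05  0.31  1.31  0.21 -0.15 -1.02 -0.23
  0.46  0.61 -0.   -0.08 -0.03  1.54]
bar [ 0.45591474 -0.34307532 -0.30969444] -17.744184603996853
[[-0.8, -0.5], [1.5, 1.3], [-0.0, -1.1], [-0.7, -0.2], [-0.4, -0.0], [0.2, -0.8], [0.4, -0.5], [-0.1, -0.4], [-1.0, -0.6], [0.4, 0.8], [0.5, 1.3], [-0.5, -0.8]]
```

Supports: centre at board x of about 0.0155, notch floor at about 0.045. Bar: at (0.456, -0.343), y axis at 72.3°. I'll go and grasp its grip with the tool at yaw 72.3°.

Emit:
drive_tool(rows=[{"gripper":0.2,"travel":[0.03,-1,0],"roll":0.7},{"gripper":0.2,"travel":[0.03,-1,0],"roll":0.7},{"gripper":0.2,"travel":[0.03,-1,0],"roll":0.7},{"gripper":0.2,"travel":[0.03,-1,0],"roll":0.7},{"gripper":0.2,"travel":[0.03,-1,0],"roll":0.7},{"gripper":0.2,"travel":[0.03,-1,0],"roll":0.7},{"gripper":0.2,"travel":[0.03,-1,0],"roll":0.7},{"gripper":0.2,"travel":[0.03,-1,0],"roll":0.7}])

```text
time: 16.2
tool_pos: [0.4495, -0.0709, 0.2032]
eef_rot: [0.82, 0.573, 0.001, 0.001]
force: [0.1, 1.0, 0.5]
grip_width: 0.0513
grip_force: 0.0
```

Emit:
drive_tool(rows=[{"gripper":0.2,"travel":[0.03,-1,0],"roll":0.4},{"gripper":0.2,"travel":[0.03,-1,0],"roll":0},{"gripper":0.2,"travel":[0.03,-1,0],"roll":0},{"gripper":0.2,"travel":[0.03,-1,0],"roll":0},{"gripper":0.2,"travel":[0.03,-1,0],"roll":0},{"gripper":0.2,"travel":[0.03,-1,-0.5],"roll":0},{"gripper":0.2,"travel":[0,-1,-1],"roll":0},{"gripper":0.2,"travel":[0,0,0],"roll":0}])

```text
time: 16.87
tool_pos: [0.4527, -0.2818, 0.1525]
eef_rot: [0.81, 0.586, -0.002, -0.003]
force: [-0.1, 0.5, -1.9]
grip_width: 0.0511
grip_force: 0.0
```

```bash
python3 -c "
from h import *
st()
p=robot.get_obs()['tool_pos']; print((np.array([.456,-.343,.026])-p)/.03)"
```

```text
t 16.87 pos [ 0.4527 -0.2818  0.1525] yaw 71.81 board [-0.1663 -0.2152  0.1525] F [-0.1  0.5 -1.9] w 0.0511 q [-0.63  0.12  1.49 -0.    1.54 -0.31]
[ 0.11086906 -2.03848674 -4.21536104]
```

Emit:
drive_tool(rows=[{"gripper":0.2,"travel":[0.05,-1,0],"roll":0.08},{"gripper":0.2,"travel":[0.06,-1,0],"roll":0},{"gripper":0.2,"travel":[0,-0.04,-1],"roll":0},{"gripper":0.2,"travel":[0,0,-1],"roll":0},{"gripper":0.2,"travel":[0,0,-1],"roll":0},{"gripper":0.2,"travel":[0,0,-0.7],"roll":0},{"gripper":0.2,"travel":[0,0,-0.4],"roll":0},{"gripper":0.2,"travel":[0,0,-0.1],"roll":0}])

```text
time: 17.53
tool_pos: [0.4575, -0.3393, 0.03]
eef_rot: [0.806, 0.592, -0.0, -0.002]
force: [-0.0, 0.3, -0.5]
grip_width: 0.0511
grip_force: 0.0
```

Emit:
drive_tool(rows=[{"gripper":0.2,"travel":[0,0,0],"roll":0},{"gripper":-0.4,"travel":[0,0,0],"roll":0},{"gripper":-0.8,"travel":[0,0,0],"roll":0},{"gripper":-0.8,"travel":[0,0,0],"roll":0},{"gripper":-0.8,"travel":[0,0,0],"roll":0},{"gripper":-0.8,"travel":[0,0,0],"roll":0}])

```text
time: 18.03
tool_pos: [0.4588, -0.3412, 0.0341]
eef_rot: [0.806, 0.592, 0.0, 0.002]
force: [-0.8, 0.3, 6.9]
grip_width: 0.017
grip_force: 60.3
```

Emit:
drive_tool(rows=[{"gripper":-0.8,"travel":[0,0,0.5],"roll":0},{"gripper":-0.8,"travel":[0,0,1],"roll":0},{"gripper":-0.8,"travel":[0,0,1],"roll":0},{"gripper":-0.8,"travel":[0,0,0],"roll":0}])

```text
time: 18.37
tool_pos: [0.4603, -0.3424, 0.1141]
eef_rot: [0.806, 0.592, 0.001, 0.005]
force: [1.2, 0.1, -0.5]
grip_width: 0.0167
grip_force: 59.3
```

```bash
python3 -c "
from h import *
st()
o=robot.get_obs()
a=read_camera('side')[70:250,300:480]; b=read_camera('scene')[80:260,140:300]; print(o['tool_pos'])
cv2.imwrite('pics/g4.png',np.hstack([cv2.resize(a,None,fx=2.3,fy=2.3,interpolation=2),cv2.resize(b,None,fx=2.3,fy=2.3,interpolation=2)])[:,:,::-1])"
```

```text
t 18.37 pos [ 0.4603 -0.3424  0.1141] yaw 72.56 board [-0.1761 -0.2754  0.1141] F [ 1.2  0.1 -0.5] w 0.0167 q [-0.7   0.25  1.42  0.    1.46 -0.4 ]
[ 0.46033473 -0.34242607  0.11405501]
```

View pics/g4.png

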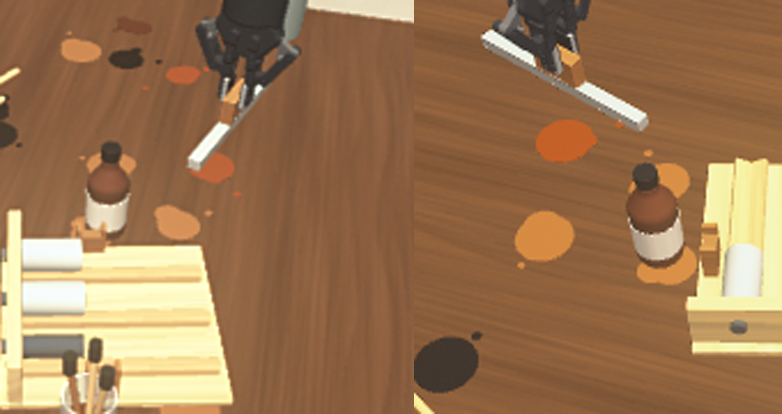

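The bar is held by its grip, roughly level. In the crop its ends are at scene (488,36) and (644,117), and at side (193,158). I'll estimate its pose in the hand.

```bash
python3 - <<'E'
from h import *
A=lambda u,v:((u-414+.5)/2.3-.5+140,(v+.5)/2.3-.5+80); B=lambda u,v:((u+.5)/2.3-.5+300,(v+.5)/2.3-.5+70)
ob=[("scene",A(488,36),-.116),("scene",A(644,117),.116),("side",B(194,158),.116)]
p0=robot.get_obs()["tool_pos"]
def pt(q,s): x,y,z,a=q; return (x-np.sin(a)*s,y+np.cos(a)*s,z+.016)
g=lambda q:np.concatenate([proj(n,[pt(q,s)])[0]-uv for n,uv,s in ob])
q=least_squares(g,[p0[0],p0[1],.08,-.31],x_scale=[.01,.01,.01,.1]).x; print("bar",q,np.degrees(q[3]),g(q).round(1)); print("tcp",p0, "diff",q[:3]-p0)
st((.016,0,.2),(.016,0,.115))
E
```

```text
bar [ 0.45980134 -0.34351027  0.07987886 -0.3011901 ] -17.256921777326053 [-1.  -1.3  0.4  0.3 -0.5  1.2]
tcp [ 0.45843353 -0.34085007  0.10812215] diff [ 0.0013678  -0.00266019 -0.02824329]
t 18.47 pos [ 0.4584 -0.3409  0.1081] yaw 72.56 board [-0.1774 -0.2734  0.1081] F [ 0.9 -0.4 -4. ] w 0.0166 q [-0.7   0.25  1.43  0.    1.46 -0.4 ]
(0.016, 0, 0.2) delta units [ 3.61 10.56  3.06]
(0.016, 0, 0.115) delta units [ 0.    0.   -2.83]
```

Emit:
drive_tool(rows=[{"gripper":-0.8,"travel":[0,0,1],"roll":0},{"gripper":-0.8,"travel":[0,0,1],"roll":0},{"gripper":-0.8,"travel":[0,0,1],"roll":0},{"gripper":-0.8,"travel":[0,0.5,0.2],"roll":0.4},{"gripper":-0.8,"travel":[0.3,0.8,0],"roll":0.6},{"gripper":-0.8,"travel":[0.3,0.8,0],"roll":0.6},{"gripper":-0.8,"travel":[0.3,0.9,0],"roll":0.6},{"gripper":-0.8,"travel":[0.3,0.9,0],"roll":0.6}])

```text
time: 19.13
tool_pos: [0.4934, -0.2221, 0.2005]
eef_rot: [0.71, 0.704, -0.001, -0.002]
force: [0.7, 1.3, -3.1]
grip_width: 0.0164
grip_force: 59.4
```

Emit:
drive_tool(rows=[{"gripper":-0.8,"travel":[0.4,0.9,0],"roll":0.6},{"gripper":-0.8,"travel":[0.4,0.9,0],"roll":0.6},{"gripper":-0.8,"travel":[0.4,0.9,0],"roll":0.6},{"gripper":-0.8,"travel":[0.3,0.9,0],"roll":0.6},{"gripper":-0.8,"travel":[0.3,0.9,0],"roll":0.4},{"gripper":-0.8,"travel":[0.3,0.8,0],"roll":0},{"gripper":-0.8,"travel":[0.3,0.8,0],"roll":0},{"gripper":-0.8,"travel":[0.3,0.5,0],"roll":0}])

```text
time: 19.8
tool_pos: [0.5745, -0.023, 0.2004]
eef_rot: [0.6, 0.8, -0.001, -0.002]
force: [-0.4, 0.7, -4.0]
grip_width: 0.0168
grip_force: 59.4
```

```bash
python3 -c "
from h import *
st((.016,0,.1))"
```

```text
t 19.8 pos [ 0.5745 -0.023   0.2004] yaw 106.26 board [ 0.0236 -0.0012  0.2004] F [-0.4  0.7 -4. ] w 0.0168 q [-0.1   0.21  1.29  0.    1.65 -0.39]
(0.016, 0, 0.1) delta units [-0.25 -0.03 -3.35]
```

Emit:
drive_tool(rows=[{"gripper":-0.8,"travel":[-0.23,-0.03,-0.5],"roll":0.02},{"gripper":-0.8,"travel":[0,0,-0.9],"roll":0},{"gripper":-0.8,"travel":[0,0,-0.9],"roll":0},{"gripper":-0.8,"travel":[0,0,-0.5],"roll":0},{"gripper":-0.8,"travel":[0,0,-0.2],"roll":0},{"gripper":-0.8,"travel":[0,0,0],"roll":0},{"gripper":-0.8,"travel":[0,0,0],"roll":0}])

```text
time: 20.38
tool_pos: [0.568, -0.0264, 0.1128]
eef_rot: [0.6, 0.8, -0.0, -0.0]
force: [-0.0, -0.8, -2.8]
grip_width: 0.0165
grip_force: 59.6
```

```bash
python3 -c "
from h import *
st((.016,0,.1))
a=read_camera('side')[120:270,280:410]; b=read_camera('scene')[120:240,240:400]; st()
b=cv2.resize(b,None,fx=2.8,fy=2.8,interpolation=2); a=cv2.resize(a,None,fx=2.6,fy=2.6,interpolation=2); print(a.shape,b.shape)
b=cv2.copyMakeBorder(b,0,a.shape[0]-b.shape[0],0,0,0)
cv2.imwrite('pics/g5.png',np.hstack([a,b])[:,:,::-1])"
```

```text
t 20.38 pos [ 0.568  -0.0264  0.1128] yaw 106.28 board [ 0.0164 -0.0026  0.1128] F [-0.  -0.8 -2.8] w 0.0165 q [-0.11  0.24  1.43  0.    1.47 -0.4 ]
(0.016, 0, 0.1) delta units [-0.04  0.08 -0.43]
t 20.48 pos [ 0.5688 -0.0265  0.1145] yaw 106.28 board [ 0.0172 -0.003   0.1145] F [-0.5 -0.4 -3.2] w 0.0167 q [-0.11  0.24  1.43  0.    1.47 -0.4 ]
(390, 338, 3) (336, 448, 3)
```

View pics/g5.png

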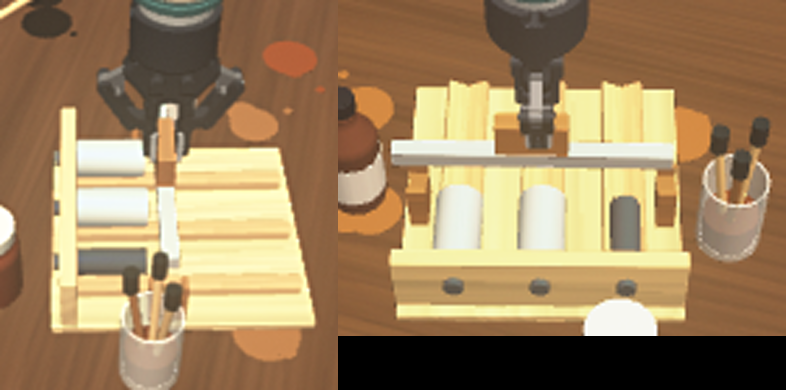

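Picture 10 shows the bar over the board, parallel to the back plate. Its ends are at about (393,153) and (673,156), roughly centred on the supports at (418,198) and (667,195). I'll check the numbers.

```bash
python3 - <<'E'
from h import *
A=lambda u,v:((u-338+.5)/2.8-.5+240,(v+.5)/2.8-.5+120); B=lambda u,v:((u+.5)/2.6-.5+280,(v+.5)/2.6-.5+120)
ob=[("scene",A(393,164),(.008,-.116,0)),("scene",A(673,166),(.008,.116,0)),("scene",A(392,142),(-.008,-.116,.016)),("scene",A(673,145),(-.008,.116,.016)),
("side",B(178,262),(-.008,.116,.016)),("side",B(161,263),(.008,.116,.016))]
def pt(q,X): return T(Q,T(q[[0,1,3]],X)[0]+[0,0,q[2]])[0]
g=lambda q:np.concatenate([proj(n,[pt(q,X)])[0]-uv for n,uv,X in ob])
q=least_squares(g,[.016,0,.08,0],x_scale=[.01,.01,.01,.1]).x; print("bar in board",q.round(4),"res",g(q).round(1))
E
```

```text
bar in board [ 0.0148 -0.0073  0.0758 -0.0128] res [ 0.3  1.  -0.   2.   0.6 -0.8  0.3 -0.2  0.9 -0.7  0.5 -1. ]
```

Emit:
drive_tool(rows=[{"gripper":-0.8,"travel":[-0.04,0.19,0],"roll":0.1},{"gripper":-0.8,"travel":[0,0,-0.2],"roll":0},{"gripper":-0.8,"travel":[0,0,-0.2],"roll":0},{"gripper":-0.8,"travel":[0,0,-0.2],"roll":0},{"gripper":-0.8,"travel":[0,0,-0.1],"roll":0},{"gripper":-0.8,"travel":[0,0,0],"roll":0},{"gripper":-0.8,"travel":[0,0,0],"roll":0}])

```text
time: 21.07
tool_pos: [0.5667, -0.0207, 0.0917]
eef_rot: [0.596, 0.803, -0.0, -0.0]
force: [-0.8, -0.1, -3.0]
grip_width: 0.0164
grip_force: 59.7
```

Emit:
drive_tool(rows=[{"gripper":-0.8,"travel":[0,0,-0.1],"roll":0},{"gripper":-0.8,"travel":[0,0,-0.1],"roll":0},{"gripper":-0.8,"travel":[0,0,0],"roll":0}])

```text
time: 21.32
tool_pos: [0.5666, -0.0207, 0.0854]
eef_rot: [0.596, 0.803, -0.0, -0.0]
force: [-0.4, 0.1, -3.7]
grip_width: 0.017
grip_force: 59.7
```

Emit:
drive_tool(rows=[{"gripper":-0.8,"travel":[0,0,-0.08],"roll":0},{"gripper":-0.8,"travel":[0,0,-0.05],"roll":0},{"gripper":-0.8,"travel":[0,0,0],"roll":0}])

```text
time: 21.57
tool_pos: [0.5667, -0.0206, 0.0817]
eef_rot: [0.596, 0.803, -0.0, -0.0]
force: [0.4, 0.1, -3.1]
grip_width: 0.0167
grip_force: 59.7
```

Emit:
drive_tool(rows=[{"gripper":-0.8,"travel":[0,0,-0.06],"roll":0},{"gripper":-0.8,"travel":[0,0,0],"roll":0}])

```text
time: 21.73
tool_pos: [0.5668, -0.0207, 0.0801]
eef_rot: [0.596, 0.803, -0.0, -0.0]
force: [0.3, 0.1, -3.8]
grip_width: 0.0166
grip_force: 59.7
```

Emit:
drive_tool(rows=[{"gripper":-0.8,"travel":[0,0,-0.06],"roll":0},{"gripper":-0.8,"travel":[0,0,0],"roll":0}])

```text
time: 21.9
tool_pos: [0.5672, -0.0207, 0.0792]
eef_rot: [0.596, 0.803, 0.0, 0.0]
force: [-2.2, 0.5, -0.2]
grip_width: 0.0165
grip_force: 60.3
```

Emit:
drive_tool(rows=[{"gripper":-0.8,"travel":[0,0,-0.06],"roll":0},{"gripper":-0.8,"travel":[0,0,0],"roll":0}])

```text
time: 22.07
tool_pos: [0.5674, -0.0207, 0.0791]
eef_rot: [0.596, 0.803, 0.0, 0.001]
force: [-7.1, 1.5, 10.3]
grip_width: 0.0166
grip_force: 61.7
```

```bash
python3 -c "
from h import *
st((.0155,0,.079)); print(robot.get_obs()['wrist_torque'].round(2))
for n in('scene','side'): cv2.imwrite(f'pics/{n}6.png',read_camera(n)[:,:,::-1])
# front-lip / bar visibility: luminance column profile through both supports
a=cv2.imread('pics/scene6.png')
for y in(-.106,.106):
    pts=proj('scene',T(Q,[(x,y,.057) for x in np.arange(-.02,.045,.0025)])); 
    print(y,[tuple(int(c) for c in a[int(round(v)),int(round(u))][::-1]) for u,v in pts])
"
```

```text
t 22.07 pos [ 0.5674 -0.0207  0.0791] yaw 106.9 board [0.0174 0.0031 0.0791] F [-7.1  1.5 10.3] w 0.0166 q [-0.1   0.27  1.47 -0.    1.4  -0.4 ]
(0.0155, 0, 0.079) delta units [-0.03 -0.12 -0.  ]
[ 0.05  1.25 -0.02]
-0.106 [(246, 243, 170), (246, 243, 170), (246, 243, 170), (246, 242, 170), (246, 242, 170), (246, 242, 171), (246, 242, 171), (245, 234, 152), (224, 167, 89), (209, 148, 80), (180, 149, 116), (237, 241, 228), (237, 241, 228), (236, 241, 229), (236, 240, 227), (236, 240, 228), (243, 245, 240), (166, 156, 138), (166, 156, 138), (177, 152, 120), (223, 164, 88), (223, 164, 87), (153, 104, 61), (152, 104, 63), (157, 106, 63), (157, 106, 63)]
0.106 [(244, 235, 157), (244, 235, 157), (244, 235, 157), (244, 235, 156), (244, 235, 156), (244, 235, 158), (244, 235, 158), (241, 224, 141), (224, 166, 88), (224, 166, 88), (191, 134, 75), (225, 223, 195), (238, 241, 230), (237, 241, 230), (238, 241, 231), (238, 241, 230), (238, 241, 230), (224, 221, 201), (168, 154, 135), (179, 153, 122), (223, 165, 89), (210, 149, 81), (210, 149, 81), (155, 106, 62), (155, 105, 62), (155, 106, 62)]
```

The profile across both supports shows the bar between the lips at the seated height: lip tops are visible on both sides, and the visible front face is about 7 mm as predicted. Releasing.

Emit:
drive_tool(rows=[{"gripper":-0.8,"travel":[0,0,0.1],"roll":0},{"gripper":-0.5,"travel":[0,0,0],"roll":0},{"gripper":-0.1,"travel":[0,0,0],"roll":0},{"gripper":-0.1,"travel":[0,0,0],"roll":0},{"gripper":-0.1,"travel":[0,0,0.4],"roll":0},{"gripper":-0.1,"travel":[0,0,1],"roll":0},{"gripper":-0.1,"travel":[0,0,1],"roll":0},{"gripper":-0.1,"travel":[0,0,1],"roll":0}])

```text
time: 22.83
tool_pos: [0.5667, -0.0207, 0.1838]
eef_rot: [0.596, 0.803, 0.0, 0.0]
force: [0.5, -0.4, 0.7]
grip_width: 0.0382
grip_force: 0.0
```

Emit:
drive_tool(rows=[{"gripper":-0.1,"travel":[-0.5,0,1],"roll":0},{"gripper":-0.1,"travel":[-1,0,0],"roll":0},{"gripper":-0.1,"travel":[-1,0,0],"roll":0},{"gripper":-0.1,"travel":[-1,0,0],"roll":0},{"gripper":-0.1,"travel":[0,0,0],"roll":0},{"gripper":-0.1,"travel":[0,0,0],"roll":0}])

```text
time: 23.33
tool_pos: [0.4614, -0.0207, 0.2131]
eef_rot: [0.596, 0.803, 0.001, 0.001]
force: [1.7, -0.2, -0.3]
grip_width: 0.038
grip_force: 0.0
```

```bash
python3 -c "
from h import *
st()
a=read_camera('scene'); cv2.imwrite('pics/scene7.png',a[:,:,::-1])
for y in(-.106,.106):
    pts=proj('scene',T(Q,[(x,y,.057) for x in np.arange(-.005,.04,.0025)])); print(y,[int(a[int(round(v)),int(round(u)),2]) for u,v in pts])
# bar ends / white extent along its length at top centre
for z in (.061,):
    ys=np.arange(-.14,.141,.004); pts=proj('scene',T(Q,[(.016,y,z) for y in ys])); B=[int(a[int(round(v)),int(round(u)),2]) for u,v in pts]; print(list(zip(ys.round(3),B)))
# pin lane sleeves: rear top edge
for y in(-.07,0): print(y,[int(a[int(round(v)),int(round(u)),2]) for u,v in proj('scene',T(Q,[(x,y,.065) for x in np.arange(.02,.1,.01)]))])
"
```

```text
t 23.33 pos [ 0.4614 -0.0207  0.2131] yaw 106.88 board [-0.0843  0.0329  0.2131] F [ 1.7 -0.2 -0.3] w 0.038 q [-0.12 -0.12  1.61  0.    1.65 -0.42]
-0.106 [177, 157, 93, 83, 129, 233, 233, 233, 232, 232, 240, 143, 143, 124, 91, 90, 64, 64]
0.106 [164, 147, 92, 92, 77, 207, 233, 234, 234, 234, 234, 219, 144, 126, 92, 84, 84, 65]
[(np.float64(-0.14), 175), (np.float64(-0.136), 164), (np.float64(-0.132), 66), (np.float64(-0.128), 64), (np.float64(-0.124), 64), (np.float64(-0.12), 67), (np.float64(-0.116), 232), (np.float64(-0.112), 232), (np.float64(-0.108), 232), (np.float64(-0.104), 233), (np.float64(-0.1), 233), (np.float64(-0.096), 233), (np.float64(-0.092), 233), (np.float64(-0.088), 233), (np.float64(-0.084), 233), (np.float64(-0.08), 233), (np.float64(-0.076), 234), (np.float64(-0.072), 234), (np.float64(-0.068), 234), (np.float64(-0.064), 234), (np.float64(-0.06), 234), (np.float64(-0.056), 234), (np.float64(-0.052), 233), (np.float64(-0.048), 232), (np.float64(-0.044), 233), (np.float64(-0.04), 232), (np.float64(-0.036), 232), (np.float64(-0.032), 66), (np.float64(-0.028), 67),
[... 458 characters left out ...]
np.float64(0.048), 233), (np.float64(0.052), 233), (np.float64(0.056), 233), (np.float64(0.06), 233), (np.float64(0.064), 234), (np.float64(0.068), 234), (np.float64(0.072), 234), (np.float64(0.076), 234), (np.float64(0.08), 233), (np.float64(0.084), 234), (np.float64(0.088), 234), (np.float64(0.092), 234), (np.float64(0.096), 234), (np.float64(0.1), 234), (np.float64(0.104), 234), (np.float64(0.108), 234), (np.float64(0.112), 235), (np.float64(0.116), 65), (np.float64(0.12), 65), (np.float64(0.124), 64), (np.float64(0.128), 65), (np.float64(0.132), 66), (np.float64(0.136), 124), (np.float64(0.14), 140)]
-0.07 [232, 145, 236, 235, 236, 236, 236, 236]
0 [69, 120, 238, 238, 236, 236, 236, 237]
```

The bar spans y of about -0.118 to +0.114, so it is centred within 2 mm and seated. The sleeves are still home and the arm is clear. Handing in.

```bash
python3 -c "
from rig import robot
print(robot.close_job())"
```

```text
the job is handed in; nothing more can be done
None
```

I handed the job in at about 23 s of the 72 s limit: two sleeves are home on their pins, the third, which stopped at its pin tip, lies in the reject tray, and the bar sits in both notches about 2 mm off centre by my camera checks; the hand-in gave no verdict.

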